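Park the locking plunger of a bench micrometer and nip the setting ring

TASK

The slide of the bench micrometer is locked back by its spring plunger. Pull the black knob up, turn it clockwise and let it sink into its rest notch so that it stays up by itself, let go of it, then push the slide by its red handle until the setting ring on the rest is nipped gently but firmly between the two measuring faces. Leave it nipped there with the plunger still parked, do not force or ram anything, and do not disturb the rings and the plug gauge lying round it.

Things in the scene. Friction and masses are not known exactly. Their poses are not given: they have to be found in the camera images.
- gauge: The bench micrometer as a whole: a grey bed 120 x 380 mm, 15 mm thick, fixed to the bench. Origin: centre of the bed's underside, on the bench. Its +y axis is the measuring axis, from the locking plunger (-y end) to the micrometer head (+y end); z is up. All sizes in this list that give an x, y or z are in this frame, in mm.
- knob_grip (a point): Centre of the plunger's round black fluted knob, the point to grip (40 mm across, from above, any way round; reaches 12 mm below and 11 mm above this point). At the start 109 mm above the bench, at x 0, y -150; rises with the knob. Under it, within 15 mm of its axis, the steel crown, top about 16 mm below this point at the start. Grey cross-beam below: 96 x 30 mm, top 72 mm up.
- lift (a joint): How far the plunger is pulled up (m), 0 at the start. Spring and weight pull it down with 7 N at 0, 11 N at 9 mm, 13 N at 14 mm; damped, 60 N s/m. The knob turns only when its cross pin clears the crown's rim, at about 11.5 mm; a hard stop ends the pull 1.5 mm above that; in the rest notch the lift is 2.8 mm below the rim, about 8.7. All three differ by up to 2.5 mm each time: feel for them.
- twist (a joint): How far the knob is turned, clockwise from above (rad), 0 at the start (the white line on its top then points to -x), with 0.08 play. Lifted clear it turns clockwise to a hard stop at 1.3 rad, over the flank of the rest notch; eased down or released there it slides to the notch's bottom at 1.22 rad (70 degrees, the line over the red dot on the washer below). It cannot turn anticlockwise.
- plunger: The sprung part: locking pin (10 mm thick, 5 mm deep in the slide's hole at the start), knob, and the steel cross pin under the knob. Origin on the plunger's axis, at bench height while lift is 0.
- gantry: The grey gantry over the slide, with the plunger's fixed steel crown (screwed in to a different depth each time). Origin: same point as the bed's. The sprung part must never press on the crown (end of the pull, sides of the slot, end of the turn, notch) with over 35 N; parked, it presses about 18 N by itself, summed over its four contacts.
- handle_grip (a point): Centre of the red upright handle of the slide, the point to grip: a round knob 22 mm across, from 54 to 84 mm above the bench (the point at 70 mm), standing on the slide's flat top, which is 46 mm above the bench. At the start at x 0, y -60. It moves with the slide.
- travel (a joint): How far the slide (tailstock) has moved along +y (m), 0 at the start, at most 0.074. Drag of the slide: about 4 N. It cannot move while the plunger's pin is in its hole (lift under 5 mm); it stays where it is left.
- tailstock: The aluminium slide, 60 mm wide along x, 128 mm along y. Origin: at the start the same point as the bed's origin; it moves with the slide. From its +y end stands a round sprung measuring anvil, 15 mm across, axis 34 mm above the bench, face at y -8 of this body. The anvil gives way when pressed: 2 N at first, 8 N when pushed in its full 2.5 mm, then it is solid.
- head: The fixed micrometer head at the +y end of the bed, with its spindle. Origin: the same point as the bed's origin. The spindle's measuring face (15 mm across, axis 34 mm above the bench) looks to -y and stands where the last user left it, somewhere between y 100 and y 116: it must be found by feel.
- ring_mid (a point): Centre, half-way up, of the setting ring to be nipped: black ring with a bright top, 58 mm across, 20 mm high, 0.17 kg, lying flat and loose on the dark rest (top 24 mm above the bench) between the two measuring faces. The slide's anvil pushes it along the rest to the spindle; friction about 1 N.
- ring: The same setting ring; origin at the centre of its underside.
- small_ring: Bystander: plain bright setting ring, 49 mm across, 17 mm high, lying on the bench in front of the bed; origin at the centre of its underside.
- plug: Bystander: plug gauge with black handle and red band, 123 mm long, 24 mm wide, lying on the bench in front of the bed; origin below its middle.
- big_ring: Bystander: black setting ring with bright top, 65 mm across, 23 mm high, lying on the bench behind the bed; origin at the centre of its underside.
There are look-alikes about, which are no part of the job. Leave any turquoise look-alike of the ring alone.

How it is judged:
By the outcome, as a careful person would: the job done as asked, in the order asked, and still so for the second after the job is handed in, with the robot touching nothing.
It also fails if it takes over 50 s, if anything falls off the work surface, if the arm or the gripper's body presses on something with over 40 N, if the wrist force passes 120 N, or if a joint passes its speed limit or range.

ROBOT

A 6-joint arm with a two-finger parallel gripper is mounted at the origin on a cart in front of the work surface, level with it; the furniture and walls round the work are solid. World frame = base frame: x ahead of the robot, y to its left, z up, the work surface at z = 0. Lengths are in m, angles in rad, forces in N, time in s.
With the tool pointing down it reaches from about 0.275 to 0.975 m from the base axis. Payload 8.4 kg.
Tool frame: the origin (TCP) lies at the very end of the fingers, on their centre line; the grasp point (between the pads) lies 19 mm behind it; z points along the fingers, y is the line along which they close (so a half turn about z gives the same grasp; the last joint's range is limited). The gripper opens to 92 mm and grips with 3 to 60 N. Pads are 20 mm wide; open, the fingers measure 128 mm over their backs; the gripper's body (75 mm by 189 mm) begins 69 mm behind the grasp point.
Start: joints at [-1.113, 0.353, 1.633, -0, 1.155, -0.002], TCP at [0.277, -0.56, 0.215] pointing down, gripper open.
Joint ranges: [-2.63, 2.63], [-0.92, 2.1], [0.06, 2.66], [-1.3, 4.44], [0, 2.69], [-3.02, 3.02]. Speed limits (rad/s): [2.22, 2.22, 2.79, 3.14, 3.14, 3.14].

INTERFACE

Orientations are given as a 3x3 rotation matrix whose columns are the frame's x, y, z axes.
In Python, from plant import bot gives the robot as it stands. The module is installed in compiled form; this text tells all that it offers. Calls block until the motion is done:
- bot.move_pose(position, orientation): joint-space move of the TCP to a pose.
- bot.servo_line(position, v=0.15, orientation=None, guard=None): straight line of the TCP; orientation=None keeps the orientation; v is the mean speed in m/s. With guard (N) it stops when the force on the tool has changed by that much, and returns True; else False.
- bot.move_j(angles): joint-space move.
- bot.set_gripper(opening, force=None): finger opening in m; force is the grip in N (None keeps the last); returns when the fingers have stopped.
- bot.wait(seconds).
- bot.solve_ik(position, orientation): joint angles nearest the present ones, or None.
- bot.get_obs(): the state.
- bot.camera(name): name is "scene" or "top" or "wrist"; returns a dict with "img" (480x640x3 uint8, red, green, blue), "range_z" (480x640 float32, m along the optical axis (not along the pixel's ray), 0 where there is no reading), "fov_y" (degrees; the focal length in pixels is half the picture's height over the tangent of half this angle, whatever the lens; pixels are square), "cx", "cy" (the principal point, pixels), "origin" and "attitude" of the camera in the world. Camera axes: x right, y down, z forward; pixel columns grow to the right and rows downward; lengths in m; the calibration is good to about 2 mm. A picture is of the moment at which its call begins.
A pose or a line that the arm cannot do raises bot.Unreachable and nothing moves.
- bot.finish_job(): hands the job in; it is judged then, once.
The state is a dict: "clock": time; "joint_positions": joint angles; "qvel": joint speeds; "joint_torque": joint torques, N m; "tcp_pos": TCP position; "tcp_rot": TCP orientation; "contact_force": force on the tool from outside, world axes, zero at the start; "torque": the same for the moment, N m; "width": finger opening in m; "grasp_force": force on a finger pad.
Only numpy, scipy, OpenCV 4.12 (cv2) and the standard library are available. Lean on these libraries where they do the work, as an engineer would, in place of code of your own. Each camera call takes 0.05 s, during which the arm holds its last target. There are 200 camera calls.

## Working session

There is one attempt and no reset: what is moved stays moved. The work goes in short steps, each a Python script; the robot and the scene stay as the last script left them, time stands still between calls to the robot, and variables do not carry over. Pictures are saved under pics/ and viewed, at most 10 in all, crops included, and the job is handed in when it is done.

```bash
mkdir -p pics; python3 - <<'E'
from plant import bot
import cv2,numpy as np
for n in("scene","top"):
    c=bot.camera(n);cv2.imwrite(f"pics/{n}0.png",c["img"][:,:,::-1]);np.savez(f"{n}0.npz",**c)
    print(n,c["fov_y"],c["cx"],c["cy"],c["origin"],c["attitude"].round(3).tolist(),(c["range_z"]>0).mean())
o=bot.get_obs();print(o["clock"],o["tcp_rot"],o["contact_force"])
E
```

```text
scene 51.026941255221075 320.69936124664315 246.28481549073197 [-0.01848601 -0.33805678  0.62027636] [[0.538, -0.534, 0.653], [-0.843, -0.324, 0.429], [-0.018, -0.781, -0.624]] 0.9961848958333334
top 49.378335813469164 321.6702110064163 241.07281849691074 [0.49755592 0.03465605 1.00916874] [[0.009, -0.998, 0.057], [-1.0, -0.009, -0.006], [0.007, -0.057, -0.998]] 0.9961197916666666
0.1 [[ 8.96124951e-01  4.43801535e-01 -5.18631160e-04]
 [ 4.43801838e-01 -8.96124301e-01  1.07967558e-03]
 [ 1.44036944e-05 -1.19769369e-03 -9.99999283e-01]] [-0.01691131 -0.31915224 -0.05858224]
```

View pics/top0.png

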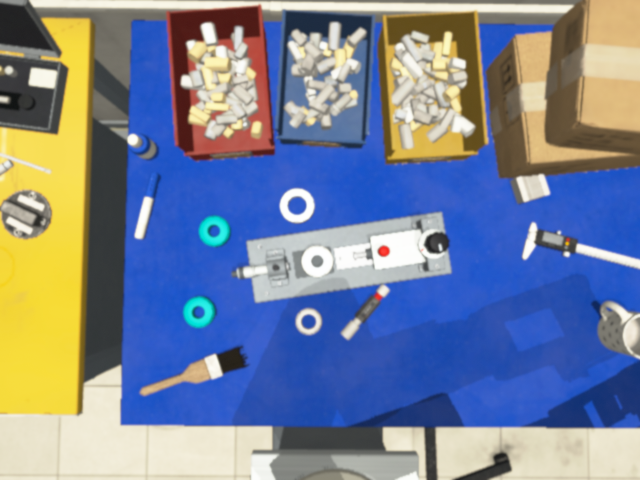

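View pics/scene0.png

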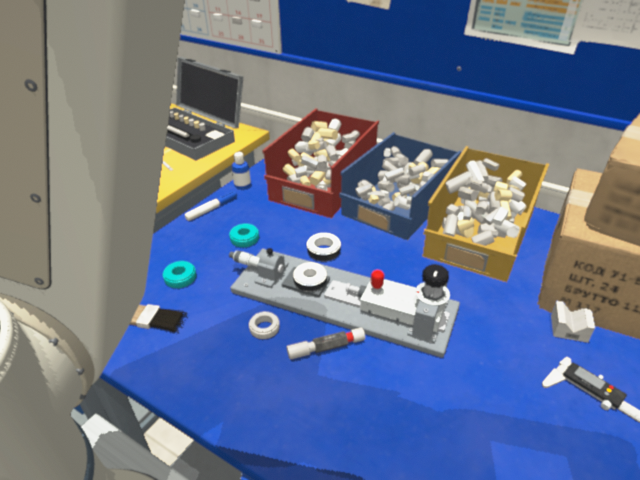

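The top view shows the micrometer nearly along world y. The knob is at (435,243), the red handle at (384,251), the ring at (317,261) and the head at (250,270). The bystanders are at (297,205), (308,321) and (365,312).

```bash
cat > h.py <<'E'
import numpy as np,cv2
def ray(c,u,v):
    f=240/np.tan(np.radians(c["fov_y"])/2)
    return np.array([(u-c["cx"])/f,(v-c["cy"])/f,np.ones_like(u*1.)]).T@c["attitude"].T
def onplane(c,u,v,z):
    d=ray(c,np.float64(u),np.float64(v));return c["origin"]+d*((z-c["origin"][2])/d[...,2])[...,None]
def cloud(c):
    v,u=np.mgrid[:480,:640];d=ray(c,u.ravel().astype(float),v.ravel().astype(float))
    return (c["origin"]+d*c["range_z"].ravel()[:,None]).reshape(480,640,3)
E
python3 - <<'E'
from h import *
for n in("top","scene"):
    c=dict(np.load(n+"0.npz"));P=cloud(c);hsv=cv2.cvtColor(c["img"],cv2.COLOR_RGB2HSV)
    sel=lambda m:m&(abs(P[...,0]-.5)<.15)&(abs(P[...,1]-.05)<.3)
    z=P[...,2];red=(hsv[...,1]>150)&((hsv[...,0]<8)|(hsv[...,0]>172))
    def cen(m,nm):
        v,u=np.nonzero(m);q=P[m];print(n,nm,len(u),u.mean(),v.mean(),q.mean(0).round(4),((q.max(0)+q.min(0))/2).round(4),np.ptp(q,0).round(3));return q
    cen(sel(red&(z>.05)),"handle")
    cen(sel((hsv[...,2]<90)&(z>.108)),"knob")
    m=sel((z>.009)&(z<.020)&(hsv[...,1]<60)).astype(np.uint8)
    if n=="top":
        m=cv2.morphologyEx(m,cv2.MORPH_OPEN,np.ones((3,3)))
        k,l,s,_=cv2.connectedComponentsWithStats(m);pts=np.argwhere(m>0)[:,::-1]
        big=np.isin(l,[i for i in range(1,k) if s[i,4]>300]);v,u=np.nonzero(big)
        W=onplane(c,u,v,.015)[:,:2];r=cv2.minAreaRect((W*1000).astype(np.float32));print("bed",r)
        m=sel((z>.038)&(z<.05)&(hsv[...,2]>150)).astype(np.uint8)
        m[:,:290]=0;m[:,335:]=0;m[:235]=0;cen(m>0,"ring")
E
```

```text
top handle 89 362.3258426966292 227.6629213483146 [ 0.529  -0.0656  0.2084] [ 0.52   -0.0275  0.544 ] [0.045 0.124 0.93 ]
top knob 398 386.1934673366834 238.53266331658293 [ 0.5373 -0.1232  0.315 ] [ 0.5309 -0.0765  0.5586] [0.067 0.222 0.901]
bed ((488.27349853515625, -28.8594970703125), (191.99867248535156, 377.13311767578125), 9.07694149017334)
top ring 603 316.76285240464347 261.34328358208955 [0.5148 0.0371 0.0426] [0.5155 0.0367 0.0432] [0.056 0.056 0.01 ]
scene handle 168 376.8988095238095 278.6547619047619 [ 0.5264 -0.0856  0.0771] [ 0.5299 -0.0846  0.0741] [0.019 0.018 0.025]
scene knob 373 435.20375335120644 274.74798927613944 [ 0.5399 -0.1738  0.1165] [ 0.5426 -0.1721  0.1148] [0.035 0.036 0.014]
```

```bash
python3 - <<'E'
from h import *
c=dict(np.load("top0.npz"));P=cloud(c);hsv=cv2.cvtColor(c["img"],cv2.COLOR_RGB2HSV);z=P[...,2]
sel=lambda m:m&(abs(P[...,0]-.5)<.15)&(abs(P[...,1]-.0)<.3)&(z<.15)
red=(hsv[...,1]>150)&((hsv[...,0]<8)|(hsv[...,0]>172))
for nm,m,h in(("handle",sel(red&(z>.06)),.084),("knob",sel((hsv[...,2]<90)&(z>.108)),.120)):
    v,u=np.nonzero(m);(cx,cy),r=cv2.minEnclosingCircle(np.c_[u,v].astype(np.float32))
    print(nm,len(u),u.mean(),v.mean(),cx,cy,r,onplane(c,u.mean(),v.mean(),h),onplane(c,cx,cy,h),z[m].max())
# bed: pixels non-blue, height>8mm, one component; long front/back edges by line fit
m=sel((z>.009)&(hsv[...,1]<70)).astype(np.uint8);m=cv2.morphologyEx(m,cv2.MORPH_OPEN,np.ones((3,3)))
k,l,s,_=cv2.connectedComponentsWithStats(m);i=1+s[1:,4].argmax();b=l==i;print(s[i])
for nm in("back","front"):
    q=[]
    for u in range(262,440):
        v=np.nonzero(b[:,u])[0]
        q.append((u,(v.min()-.5) if nm=="back" else v.max()+.5))
    q=np.array(q);W=onplane(c,q[:,0],q[:,1],.015)[:,:2]
    for _ in range(4):
        p=np.polyfit(W[:,1],W[:,0],1);r=W[:,0]-np.polyval(p,W[:,1]);W=W[abs(r)<max(.001,1.5*r.std())]
    print(nm,p,np.degrees(np.arctan(-p[0])),len(W),r.std())
E
```

```text
handle 77 383.4415584415584 250.74025974025975 383.4534912109375 250.89535522460938 4.925860404968262 [ 0.53389569 -0.0811202   0.084     ] [ 0.53362048 -0.08114191  0.084     ] 0.08864911596116887
knob 310 436.6322580645161 241.8741935483871 436.9090881347656 242.5 11.191981315612793 [ 0.54844175 -0.16753502  0.12      ] [ 0.54737519 -0.16800447  0.12      ] 0.12316700194857422
[  233   212   218    90 12317]
back [-0.15924885  0.58086838] 9.048308334349153 174 0.0005506834642914135
front [-0.15944856  0.46099258] 9.059467882481384 175 0.0005439036460288346
```

```bash
cat >> h.py <<'E'
YAW=np.radians(9.05);EX=np.array([np.cos(YAW),np.sin(YAW),0]);EY=np.array([-np.sin(YAW),np.cos(YAW),0])
def R(a): return np.array([[-np.sin(a),np.cos(a),0],[np.cos(a),np.sin(a),0],[0,0,-1]])
E
python3 - <<'E'
from h import *
from plant import bot
K=np.array([.5477,-.168,.2])
for d in range(-180,181,20):
    q=bot.solve_ik(K,R(np.radians(d)));print(d,None if q is None else np.round(q,2)[[0,3,5]],end=' ')
bot.move_pose(K,R(YAW+np.pi/2-np.pi) if bot.solve_ik(K,R(YAW-np.pi/2)) is not None else R(YAW+np.pi/2))
c=bot.camera("wrist");cv2.imwrite("pics/w1.png",c["img"][:,:,::-1]);np.savez("w1.npz",**c)
o=bot.get_obs();print(o["clock"],o["joint_positions"],o["tcp_pos"],c["origin"],c["attitude"].round(2))
E
```

```text
-180 [-0.3  -0.    2.84] -160 [-0.3  -0.    2.49] -140 [-0.3  -0.    2.14] -120 [-0.3  -0.    1.79] -100 [-0.3  -0.    1.45] -80 [-0.3 -0.   1.1] -60 [-0.3  -0.    0.75] -40 [-0.3 -0.   0.4] -20 [-0.3  -0.    0.05] 0 [-0.3 -0.  -0.3] 20 [-0.3  -0.   -0.65] 40 [-0.3 -0.  -1. ] 60 [-0.3  -0.   -1.35] 80 [-0.3 -0.  -1.7] 100 [-0.3  -0.   -2.05] 120 [-0.3  -0.   -2.39] 140 [-0.3  -0.   -2.74] 160 None 180 [-0.3  -0.    2.84] 1.8917 [-3.01612803e-01  2.87341197e-01  1.76158669e+00 -2.08988824e-04
  1.09253941e+00  1.11212432e+00] [ 0.5475567  -0.16884615  0.20003292] [ 0.62824755 -0.15537252  0.37082756] [[ 0.16 -0.95 -0.28]
 [-0.99 -0.15 -0.04]
 [-0.    0.29 -0.96]]
```

View pics/w1.png

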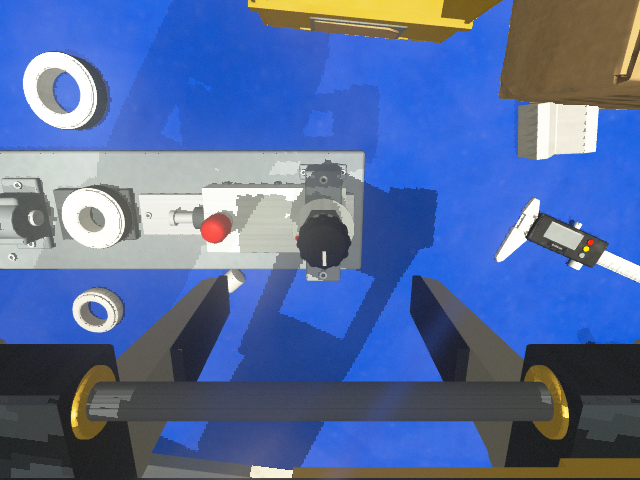

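The wrist view shows the knob at about (325,240) with its line pointing down (-x), the handle at (216,228) and the ring at (93,216). I'll fit the knob's top disc and the handle.

```bash
python3 - <<'E'
from h import *
c=dict(np.load("w1.npz"));P=cloud(c);hsv=cv2.cvtColor(c["img"],cv2.COLOR_RGB2HSV);z=P[...,2]
u0=np.indices(z.shape)
w=np.zeros(z.shape,bool);w[195:285,280:370]=1
red=(hsv[...,1]>150)&((hsv[...,0]<8)|(hsv[...,0]>172))
for t in(.112,.115,.117):
    m=w&(z>t)&(z<.13);q=P[m];(x,y),r=cv2.minEnclosingCircle((q[:,:2]*1000).astype(np.float32));print(t,len(q),q[:,2].mean(),np.median(q[:,2]),q.mean(0),x,y,r)
m=w&(hsv[...,2]<80)&(z>.09);v,u=np.nonzero(m);W=onplane(c,u,v,.12);print("plane",W.min(0),W.max(0))
m=red&(z>.05)&(z<.1);m[:,:150]=0;m[:,260:]=0;q=P[m];(x,y),r=cv2.minEnclosingCircle((q[:,:2]*1000).astype(np.float32));print("handle",len(q),x,y,r,q[:,2].max())
m=(z>.038)&(z<.05)&(hsv[...,2]>150);m[:,:50]=0;m[:,140:]=0;m[:180]=0;m[260:]=0;q=P[m];(x,y),r=cv2.minEnclosingCircle((q[:,:2]*1000).astype(np.float32));print("ring",len(q),x,y,r,q[:,2].mean())
E
```

```text
0.112 2094 0.1190178336918339 0.11960334339479717 [ 0.55000842 -0.17054786  0.11901783] 548.1551513671875 -170.95570373535156 19.990612030029297
0.115 2002 0.11924975324478733 0.11966665214694663 [ 0.54962865 -0.17065037  0.11924975] 548.296142578125 -170.77467346191406 19.814680099487305
0.117 1753 0.1197182228318804 0.11982904008746126 [ 0.54916734 -0.17071846  0.11971822] 549.3524169921875 -170.85572814941406 18.602060317993164
plane [ 0.53063742 -0.18932184  0.12      ] [ 0.57109982 -0.15181632  0.12      ]
handle 407 534.2572631835938 -81.80032348632812 9.69698429107666 0.08668855941211928
ring 2541 515.5260009765625 37.9141960144043 29.350711822509766 0.04383109788755296
```

```bash
python3 - <<'E'
from h import *
from plant import bot
def show(t):
    o=bot.get_obs();print(t,round(o["clock"],2),o["tcp_pos"].round(4),o["contact_force"].round(2),o["torque"].round(2),round(o["width"],4),o["grasp_force"])
show("a");bot.set_gripper(.06,5)
p=np.array([.5483,-.1708,.12]);a=YAW-np.pi/2
bot.servo_line(p,.15,R(a));show("b")
p[2]=.0905;print(bot.servo_line(p,.06,guard=4));show("c")
bot.set_gripper(.03,4);bot.wait(.2);show("d")
E
```

```text
a 1.89 [ 0.5476 -0.1688  0.2   ] [ 1.2   0.14 -0.49] [ 0.02  0.02 -0.  ] 0.0917 0.0
b 3.21 [ 0.5487 -0.1709  0.1205] [-0.12 -0.94 -0.04] [ 0.03 -0.06 -0.06] 0.0599 0.0
False
c 3.85 [ 0.5482 -0.1708  0.0903] [0.42 0.1  0.46] [ 0.03 -0.04  0.06] 0.0601 0.0
d 4.48 [ 0.5486 -0.1711  0.0908] [-0.07 -3.31  2.99] [-0.53  0.06  0.01] 0.0402 4.000070057809353
```

```bash
cat >> h.py <<'E'
def show(bot,t):
    o=bot.get_obs();print(t,round(o["clock"],2),(o["tcp_pos"]*1e3).round(2),o["contact_force"].round(2),o["torque"].round(2),round(o["width"],4),round(o["grasp_force"],1));return o
E
python3 - <<'E'
from h import *
from plant import bot
p=np.array([.5483,-.1708,.0905])
for k in(.0005,.001):
    bot.servo_line(p-k*EY,.01);bot.wait(.15);show(bot,k)
E
```

```text
0.0005 4.88 [ 548.63 -171.31   90.75] [-0.32 -2.64  4.93] [-0.23  0.02 -0.01] 0.0397 4.0
0.001 5.28 [ 548.57 -171.47   90.64] [-0.85 -1.05  5.9 ] [ 0.   -0.03  0.  ] 0.0396 4.0
```

```bash
python3 - <<'E'
from h import *
from plant import bot
p=np.array([.5483,-.1708,.0905])-.0012*EY
p[2]+=.0008;bot.servo_line(p,.01);bot.set_gripper(.03,35);show(bot,"grip")
z0=bot.get_obs()["tcp_pos"][2]
for i in range(9):
    p[2]+=.001;bot.servo_line(p,.01);o=show(bot,i)
    if o["contact_force"][2]<-19:break
E
```

```text
grip 5.75 [ 548.32 -171.66   91.01] [ 1.88  2.05 -2.52] [ 0.43 -0.34 -0.03] 0.0392 35.0
0 6.0 [ 548.18 -171.71   91.88] [ 2.58  3.06 -7.96] [ 0.55 -0.46  0.03] 0.0393 35.0
1 6.25 [ 548.21 -171.75   93.09] [ 2.56  4.15 -7.54] [ 0.7  -0.42 -0.05] 0.0388 35.0
2 6.5 [ 548.26 -171.81   94.24] [ 2.01  2.87 -8.6 ] [ 0.81 -0.35 -0.02] 0.0391 35.0
3 6.75 [ 548.3  -171.84   95.3 ] [ 1.72  4.33 -8.62] [ 0.91 -0.27  0.01] 0.0393 35.0
4 7.0 [ 548.31 -171.85   96.26] [ 2.39  3.96 -8.73] [ 1.04 -0.25 -0.02] 0.0388 35.0
5 7.25 [ 548.32 -171.91   97.26] [ 2.13  4.11 -8.99] [ 1.05 -0.2  -0.03] 0.0391 35.0
6 7.5 [ 548.33 -171.9    98.3 ] [  1.23   3.65 -10.39] [ 1.06 -0.17  0.01] 0.0391 35.0
7 7.75 [ 548.33 -171.88   99.31] [  0.85   4.65 -10.46] [ 1.13 -0.28 -0.03] 0.0389 35.0
8 8.0 [ 548.33 -171.9   100.31] [  1.53   5.38 -11.18] [ 1.12 -0.23  0.05] 0.039 35.0
```

```bash
python3 - <<'E'
from h import *
from plant import bot
p=np.array([.5483,-.1708,.1003])-.0007*EY
bot.servo_line(p,.01);show(bot,"c")
for i in range(16):
    p[2]+=.0005;bot.servo_line(p,.006);o=show(bot,i)
    if o["contact_force"][2]<-17.5:break
E
```

```text
c 8.25 [ 548.34 -171.72  100.33] [  1.38   3.54 -11.2 ] [ 0.7  -0.22  0.01] 0.0391 35.0
0 8.5 [ 548.41 -171.65  100.86] [  0.92   2.49 -10.9 ] [ 0.45 -0.18  0.05] 0.0395 35.0
1 8.75 [ 548.38 -171.63  101.34] [  0.54   0.39 -11.21] [ 0.36 -0.23  0.  ] 0.0392 35.0
2 9.0 [ 548.42 -171.57  101.82] [ 1.000e-02  1.190e+00 -1.042e+01] [ 0.31 -0.16  0.01] 0.0392 35.0
3 9.25 [ 548.43 -171.59  102.35] [  1.56  -0.15 -11.4 ] [ 0.12 -0.17 -0.07] 0.0391 35.0
4 9.5 [ 548.4  -171.54  102.8 ] [  0.22   0.42 -11.4 ] [ 0.16 -0.19  0.02] 0.039 35.0
5 9.75 [ 548.42 -171.53  103.34] [  0.59   0.41 -12.69] [ 0.15 -0.18 -0.02] 0.0392 35.0
6 10.0 [ 548.39 -171.53  103.82] [  0.96   0.21 -12.46] [ 0.11 -0.22  0.  ] 0.0393 35.0
7 10.25 [ 548.41 -171.5   104.32] [  1.4    0.02 -12.  ] [ 0.11 -0.2  -0.06] 0.0393 35.0
8 10.5 [ 548.39 -171.53  104.8 ] [  0.97  -0.32 -12.81] [ 0.04 -0.19  0.  ] 0.039 35.0
9 10.75 [ 548.4 -171.5  105.3] [  0.92   0.06 -12.93] [ 0.02 -0.24  0.02] 0.0392 35.0
10 11.0 [ 548.41 -171.48  105.82] [  1.19  -0.17 -11.92] [ 0.02 -0.23 -0.03] 0.0389 35.0
11 11.25 [ 548.39 -171.5   106.33] [  0.85  -0.51 -12.95] [-0.02 -0.21 -0.03] 0.0393 35.0
12 11.5 [ 548.31 -171.46  106.51] [  3.41  -0.38 -17.91] [-0.07 -0.39  0.03] 0.0393 35.0
```

```bash
python3 - <<'E'
from h import *
from plant import bot
p=np.array([.5483,-.1708,.1058])-.0007*EY;a0=YAW-np.pi/2
bot.servo_line(p,.006);o=show(bot,"down");t0=o["torque"][2]
# j6 move only; small first steps
q=bot.solve_ik(p,R(a0));print(q[5])
for tw in [.05,.1,.15,.2,.3,.4,.5]:
    bot.move_j(bot.solve_ik(p,R(a0-tw)));o=show(bot,tw)
    if abs(o["torque"][2])>.17:print("STOP");break
E
```

```text
down 11.82 [ 548.39 -171.49  105.9 ] [  1.2    0.39 -14.12] [ 0.04 -0.22 -0.  ] 0.039 35.0
1.1071607185975907
0.05 12.07 [ 548.45 -171.53  105.92] [  1.44  -0.6  -12.85] [-0.01 -0.17  0.01] 0.0393 35.0
0.1 12.32 [ 548.46 -171.55  105.9 ] [  1.42  -1.06 -12.83] [-0.09 -0.15  0.05] 0.0393 35.0
0.15 12.57 [ 548.47 -171.62  105.86] [  0.99  -0.29 -12.56] [-0.23 -0.12 -0.01] 0.0391 35.0
0.2 12.82 [ 548.45 -171.61  105.85] [  0.54  -1.73 -12.92] [-0.31 -0.21  0.08] 0.0393 35.0
0.3 13.07 [ 548.44 -171.66  105.83] [  0.91  -3.01 -14.04] [-0.46 -0.17 -0.02] 0.0391 35.0
0.4 13.32 [ 548.42 -171.74  105.83] [  0.49  -4.28 -13.03] [-0.65 -0.15 -0.04] 0.039 35.0
0.5 13.57 [ 548.4  -171.75  105.83] [  0.57  -5.02 -12.58] [-0.83  0.01 -0.  ] 0.0387 35.0
```

```bash
python3 - <<'E'
from h import *
from plant import bot
p=np.array([.5483,-.1708,.1058])-.0007*EY;a0=YAW-np.pi/2
p[1]-=.0006
for tw in [.55,.65,.75,.85,.95,1.05,1.12,1.18,1.22]:
    bot.move_j(bot.solve_ik(p,R(a0-tw)));o=show(bot,tw)
    f=o["contact_force"]; p[:2]+=np.clip(f[:2]*6e-5,-3e-4,3e-4)
    if abs(o["torque"][2])>.17:print("STOP");break
print(p)
E
```

```text
0.55 13.82 [ 548.34 -171.96  105.74] [  1.11  -2.42 -13.16] [-0.46 -0.1   0.02] 0.039 35.0
0.65 14.07 [ 548.36 -172.09  105.75] [  0.19  -2.05 -13.32] [-0.36 -0.01 -0.03] 0.0393 35.0
0.75 14.32 [ 548.32 -172.24  105.73] [ -0.09  -2.15 -13.61] [-0.32  0.05 -0.02] 0.039 35.0
0.85 14.57 [ 548.32 -172.36  105.75] [ -0.2   -2.25 -13.28] [-0.3   0.11 -0.02] 0.0393 35.0
0.95 14.82 [ 548.21 -172.47  105.69] [ -0.47  -1.13 -13.02] [-0.19  0.13 -0.09] 0.0391 35.0
1.05 15.07 [ 548.2  -172.61  105.7 ] [ -1.3   -1.08 -12.21] [-0.22  0.2  -0.02] 0.0391 35.0
1.12 15.32 [ 548.17 -172.68  105.71] [ -0.99  -1.64 -13.67] [-0.14  0.24  0.  ] 0.0393 35.0
1.18 15.57 [ 548.1  -172.74  105.7 ] [ -2.06  -1.36 -14.11] [-0.11  0.35 -0.03] 0.0391 35.0
1.22 15.82 [ 548.05 -172.84  105.74] [ -2.38  -0.16 -13.66] [-0.03  0.37 -0.06] 0.039 35.0
[ 0.54803879 -0.1729463   0.1058    ]
```

```bash
python3 - <<'E'
from h import *
from plant import bot
p=np.array([0.54795,-0.17295,.1058]);bot.move_j(bot.solve_ik(p,R(YAW-np.pi/2-1.22)))
for i in range(14):
    p[2]-=.0005;bot.servo_line(p,.006);o=show(bot,i)
    if o["contact_force"][2]>-1.5 or abs(o["torque"][2])>.2:break
E
```

```text
0 16.32 [ 548.03 -172.89  105.33] [ -0.62   0.36 -14.14] [0.12 0.18 0.01] 0.0392 35.0
1 16.57 [ 548.03 -172.93  104.8 ] [ -0.82   1.02 -13.34] [0.13 0.17 0.04] 0.0389 35.0
2 16.82 [ 548.   -172.92  104.3 ] [ -1.04   0.51 -12.58] [0.16 0.14 0.03] 0.039 35.0
3 17.07 [ 548.03 -172.93  103.79] [ -1.43   0.83 -12.66] [ 0.17  0.04 -0.03] 0.0389 35.0
4 17.32 [ 548.   -172.92  103.29] [ -0.65   0.27 -12.86] [0.18 0.14 0.07] 0.0392 35.0
5 17.57 [ 547.99 -172.95  102.79] [ -1.04   0.58 -11.54] [0.21 0.1  0.03] 0.0393 35.0
6 17.82 [ 547.99 -172.97  102.49] [-2.51  0.52 -8.42] [0.24 0.31 0.01] 0.0394 35.0
7 18.07 [ 548.1  -173.05  102.26] [-2.69 -0.04 -2.81] [ 0.31  0.63 -0.06] 0.0393 35.0
8 18.32 [ 548.19 -173.06  102.02] [-4.97  1.16  2.1 ] [ 0.3   0.84 -0.07] 0.0392 35.0
```

```bash
python3 - <<'E'
from h import *
from plant import bot
p=np.array([0.5481,-0.17295,.1019]);bot.servo_line(p,.006);show(bot,"pre")
bot.set_gripper(.039,5);show(bot,"soft");bot.set_gripper(.06);show(bot,"open")
p[2]=.17;bot.servo_line(p,.15)
bot.move_pose([.5475,-.1688,.2],R(YAW-np.pi/2))
c=bot.camera("wrist");cv2.imwrite("pics/w2.png",cv2.resize(c["img"][160:300,140:380,::-1],None,fx=3,fy=3));np.savez("w2.npz",**c)
P=cloud(c);z=P[...,2];q=P[195:285,280:370].reshape(-1,3);q=q[(q[:,2]>.12)&(q[:,2]<.14)];print(len(q),np.median(q[:,2]));show(bot,"e")
E
```

```text
pre 18.57 [ 548.1  -173.01  102.13] [-4.57  1.03  1.6 ] [ 0.24  0.84 -0.11] 0.0395 35.0
soft 18.78 [ 548.3  -173.18  102.04] [-3.94 -0.82 -0.65] [ 0.    0.66 -0.05] 0.0399 5.0
open 19.27 [ 548.4  -172.97  102.  ] [ 0.22 -0.04  0.09] [ 0.08 -0.06  0.  ] 0.0597 0.0
2346 0.13044237669124
e 21.03 [ 547.17 -168.7   199.31] [0.53 0.66 0.15] [ 0.05 -0.    0.03] 0.0599 0.0
```

View pics/w2.png

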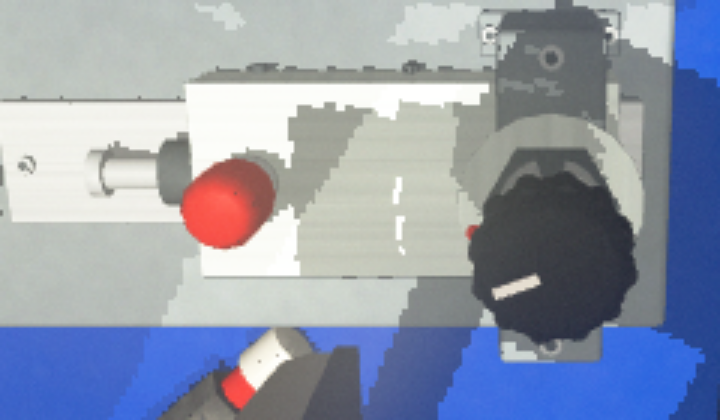

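The knob's line is over the red dot at about (472,232). The knob is 10.6 mm up and parked free. Next, the handle.

```bash
python3 - <<'E'
from h import *
from plant import bot
p=np.array([.5342,-.0822,.15]);a=YAW-np.pi/2
bot.set_gripper(.045,5)
bot.move_pose(p,R(a));show(bot,"above")
p[2]=.055;print(bot.servo_line(p,.08,guard=5));show(bot,"down")
bot.set_gripper(.015,10);o=show(bot,"grip")
F=lambda o:o["contact_force"]@EY
b=[]
for i in range(8):
    p=p+.005*EY;bot.servo_line(p,.025);o=bot.get_obs();print(i,round(o["clock"],2),round(F(o),2),o["contact_force"].round(1),round((o["tcp_pos"]-[.5342,-.0822,0])@EY*1e3,2))
    if F(o)<-10:break
np.save("p.npy",p)
E
```

```text
above 21.93 [534.16 -81.63 149.87] [ 0.   -0.05 -0.21] [ 0.02  0.07 -0.01] 0.0454 0.0
False
down 23.27 [534.65 -82.27  55.51] [-1.   -0.27  0.56] [ 0.01  0.08 -0.01] 0.0451 0.0
grip 23.75 [534.34 -82.29  55.21] [-1.75 -0.21  2.84] [-0.16  0.09  0.03] 0.0214 10.0
0 24.1 -1.54 [-0.8 -1.7  2.9] 4.92
1 24.45 -2.22 [-0.4 -2.3  5.9] 10.09
2 24.8 -1.98 [ 0.4 -1.9  5.9] 15.12
3 25.15 -1.13 [-0.9 -1.3  5.8] 20.12
4 25.5 -1.58 [-0.3 -1.6  5.2] 25.12
5 25.85 -1.2 [-0.3 -1.3  4.9] 30.14
6 26.2 -1.72 [-0.7 -1.8  6.3] 35.14
7 26.55 -1.0 [-1.1 -1.2  5.7] 40.13
```

```bash
python3 - <<'E'
from h import *
from plant import bot
p=np.load("p.npy");p[2]+=.0004
F=lambda o:o["contact_force"]@EY
for i in range(40):
    p=p+(.002 if i<4 else .0007)*EY;bot.servo_line(p,.01);o=bot.get_obs();print(i,round(o["clock"],2),round(F(o),2),o["contact_force"].round(1)[[0,2]],round((o["tcp_pos"]-[.5342,-.0822,0])@EY*1e3,2))
    if F(o)<-5.5:break
np.save("p.npy",p)
E
```

```text
0 26.9 -4.02 [ 1.8 -0.1] 41.96
1 27.25 -3.98 [ 3.3 -3.4] 44.01
2 27.6 -3.48 [ 3.2 -4.6] 46.0
3 27.95 -3.12 [ 3.4 -6. ] 48.01
4 28.2 -4.37 [ 4.4 -5.2] 48.66
5 28.45 -5.27 [ 4.2 -5.8] 49.35
6 28.7 -4.32 [ 4.3 -4.9] 50.04
7 28.95 -3.91 [ 3.5 -5.4] 50.74
8 29.2 -3.52 [ 3.1 -5.3] 51.43
9 29.45 -3.74 [ 3.8 -5.7] 52.15
10 29.7 -3.88 [ 3.5 -4.7] 52.84
11 29.95 -4.25 [ 3.9 -4.8] 53.53
12 30.2 -3.7 [ 2.9 -5.6] 54.25
13 30.45 -3.92 [ 3.3 -5.4] 54.92
14 30.7 -4.62 [ 5.  -5.1] 55.63
15 30.95 -4.3 [ 5.2 -4.7] 56.33
16 31.2 -5.03 [ 4.8 -5.1] 57.03
17 31.45 -4.33 [ 4.1 -5.2] 57.73
18 31.7 -4.36 [ 3.6 -5.7] 58.43
19 31.95 -4.37 [ 4.2 -6.1] 59.12
20 32.2 -4.36 [ 4.6 -5.2] 59.84
21 32.45 -4.21 [ 4.9 -5.7] 60.53
22 32.7 -5.06 [ 3.5 -5.2] 61.26
23 32.95 -5.23 [ 4.3 -5.3] 61.93
24 33.2 -4.52 [ 4.  -5.4] 62.66
25 33.45 -4.68 [ 3.  -5.7] 63.31
26 33.7 -4.89 [ 3.9 -5. ] 64.05
27 33.95 -4.83 [ 5.1 -4.9] 64.73
28 34.2 -4.33 [ 4.  -5.6] 65.42
29 34.45 -4.24 [ 3.9 -4.9] 66.13
30 34.7 -4.13 [ 4.6 -6.2] 66.83
31 34.95 -6.13 [ 4.4 -5.3] 67.38
```

```bash
python3 - <<'E'
from h import *
from plant import bot
p=np.load("p.npy")
F=lambda o:o["contact_force"]@EY
for i in range(6):
    p=p+.0004*EY;bot.servo_line(p,.01);o=bot.get_obs();print(i,round(o["clock"],2),round(F(o),2),o["contact_force"].round(1)[[0,2]],round((o["tcp_pos"]-[.5342,-.0822,0])@EY*1e3,2))
    if F(o)<-9:break
np.save("p.npy",p)
E
```

```text
0 35.2 -6.56 [ 3.4 -5.6] 67.63
1 35.45 -7.01 [ 4.4 -5.2] 67.95
2 35.7 -7.33 [ 4.1 -6.5] 68.27
3 35.95 -7.24 [ 3.8 -5.9] 68.56
4 36.2 -8.87 [ 4.6 -5.9] 68.87
5 36.45 -8.95 [ 4.  -6.4] 69.19
```

```bash
python3 - <<'E'
from h import *
from plant import bot
p=np.load("p.npy")
bot.set_gripper(.021,4);show(bot,"soft");bot.set_gripper(.045);o=show(bot,"open")
p=o["tcp_pos"].copy();p[2]=.2;bot.servo_line(p,.15);bot.wait(.2);o=show(bot,"up")
c=bot.camera("wrist");cv2.imwrite("pics/w3.png",c["img"][:,:,::-1]);np.savez("w3.npz",**c)
P=cloud(c);hsv=cv2.cvtColor(c["img"],cv2.COLOR_RGB2HSV);z=P[...,2]
m=(hsv[...,1]>150)&((hsv[...,0]<8)|(hsv[...,0]>172))&(z>.05)&(z<.1)&(abs(P[...,0]-.525)<.03)&(abs(P[...,1]+.015)<.03);q=P[m];(x,y),r=cv2.minEnclosingCircle((q[:,:2]*1000).astype(np.float32));print("handle",x,y,r,(np.array([x/1e3-.5343,y/1e3+.0818,0]))@EY)
E
```

```text
soft 36.67 [523.42 -13.64  55.32] [ 3.71 -7.01 -5.19] [-1.23 -0.73  0.02] 0.0218 4.0
open 37.18 [523.04 -12.92  55.41] [-0.25 -0.58  0.56] [-0.02  0.02  0.01] 0.0449 0.0
up 38.5 [522.59 -12.93 199.19] [ 0.09 -0.33  0.48] [ 0.03  0.01 -0.  ] 0.0449 0.0
handle 523.3661499023438 -14.43972396850586 9.857295036315918 0.0682415926972603
```

View pics/w3.png

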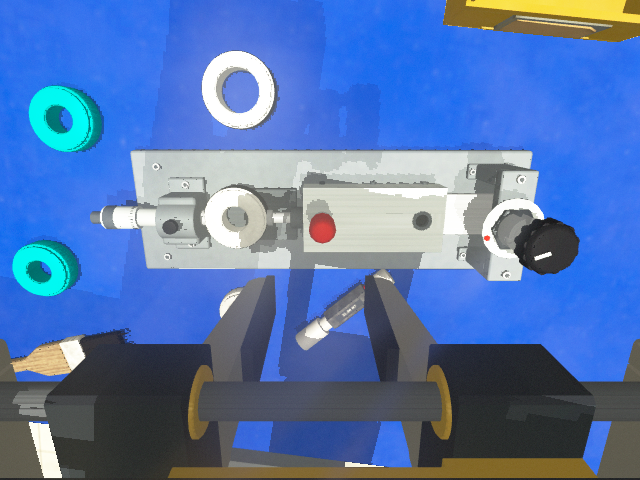

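The ring at (234,215) sits between the anvil and the spindle, the knob is still parked and the bystanders haven't moved. I'm handing the job in.

```bash
python3 -c "
from plant import bot
print(bot.finish_job())"
```

```text
the job is handed in; nothing more can be done
None
```

The job is handed in at about 38.5 s of the 50 s limit: plunger parked in its rest notch, the ring nipped between the two faces at an estimated 4–6 N, and the gripper clear; no verdict came back from the judging.

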